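# Set a plane iron against its stop and tighten the cap-iron screw

## Task

Push the plane iron gently forward until its cutting edge touches the setting block's end stop. Then take the flat screwdriver from the rack, turn it lightly on the cap-iron screw until its blade drops into the slot, and turn the screw clockwise until it is just tight, without pressing hard or forcing it. Stand the screwdriver back in its hole in the rack, leaving the tools around as they are.

Things in the scene. Friction and masses are not known exactly. Their poses are not given: they have to be found in the camera images.
- setting_block: Beech setting block fixed to the bench, 165x90 mm, 22 mm thick; a rail 13 mm high along each long side, an end stop across the +x end (its face at x = +85 mm, top at z = 45 mm). Origin on the bench; x is the long axis and the way the iron is pushed, z up. The iron lies between the rails over the cap iron; the screw stands out of the iron's long slot at x = -2 mm, y = 0.
- iron_tail (a point): Middle of the plane iron's tail end, which overhangs the block on the side away from the stop, so shut fingertips can push its end face from above the bench. The steel iron is 51 mm wide (32 mm at the tail), 185 mm long, 4 mm thick, level; this point is 29 mm above the bench, at mid-thickness.
- plane_iron (a joint): How far the plane iron has been pushed toward the stop, in m: it starts between 0 and 0.010; 0.020 = cutting edge against the end stop. It slides along the block's x against about 3 N of friction and stays where it is left; over 25 N on it spoils the edge.
- screw_top (a point): Middle of the top face of the cap-iron screw's head, 38 mm above the bench; does not turn with the screw. Steel cheese head, 22 mm across, with a straight slot right across it, 4 mm wide and 4.5 mm deep. At the start the slot lies crosswise to the iron give or take: from 0.3 rad clockwise to 1.1 rad counter-clockwise of it (seen from above), to be found by feel. Pressed hard, the head turns along under the blade; 3 to 5 N will do.
- cap_screw (a joint): Turn of the cap-iron screw in rad, growing clockwise seen from above (tightening); it does not tell where the slot points. Starts slack between 0.1 and 0.4. Turning it takes about 0.03 N m. At 1.2 the thread is tight: the value stops there, the springy cap iron gives a little and the torque climbs by about 0.05 N m for each further 0.1 rad; over 0.12 N m (40 N on the slot's faces together) spoils the slot. It stays tight when let go.
- screwdriver: Flat screwdriver, 172 mm, 160 g, standing blade down in the rack. Origin: middle of the blade's tip; z up the shank to the handle, x along the blade's width. Blade 14 mm wide, 2 mm thick; round 9 mm shank; shoulder 25 mm across at z = 78 mm; dark wooden handle from z = 93 to 172 mm, 33 mm along x, flat-sided and 24 mm along y: grip it there, round z = 135 mm.
- rack_hole (a point): Centre of the screwdriver's hole, at the top face of the plywood rack, 85 mm above the bench; upright, 17.5 mm across, right through the 16 mm board. The driver hangs in it with its shoulder on the board, so its tip is 78 mm below this point. x runs along the rack (150x64 mm, fixed); a short bradawl stands 84 mm further along +x, top 138 mm above the bench.
- smoothing_plane: Wooden smoothing plane, 58x210x102 mm, loose on the bench near the robot: leave it alone. Origin under its middle.
- pencil: Carpenter's pencil, 159x12x8 mm, lying loose behind the setting block and the rack: leave it alone. Origin under its middle.
- screw_tin: Small open round tin of screws, 77 mm across, 30 mm high, loose on the right: leave it alone. Origin under its middle.
- bevel_chisel: Chisel with a wooden handle, 227 mm long, lying loose on the right near the robot: leave it alone. Origin under its middle.

How it is judged:
On the way, in this order (a step that is already met when the one before it is completed fails the run):
1. the plane iron is pushed up to the end stop (within 1.5 mm), the screw still slack (value of joint plane_iron above 0.0185 m and value of joint cap_screw below 0.6 rad), for 0.2 s.
2. the screwdriver's blade has dropped into the screw's slot (horizontal distance between screwdriver and screw_top below 0.0035 m and z of screwdriver in the frame of screw_top below -0.0025 m), for 0.1 s.
3. the screw is turned tight by the blade in its slot, the iron still against the stop (all of step 2 and value of joint plane_iron above 0.0185 m and value of joint cap_screw above 1.17 rad), for 0.1 s.
At the end, for the whole second after the job is handed in: the plane iron is within 1.5 mm of the end stop, the cap-iron screw is tight (joint above 1.15 rad), and the screwdriver stands at rest and upright in its rack hole, shoulder down on the board (within 4 mm) (value of joint plane_iron above 0.0185 m and value of joint cap_screw above 1.15 rad and horizontal distance between screwdriver and rack_hole below 0.008 m and z of screwdriver in the frame of rack_hole below -0.074 m and angle between screwdriver's own z axis and vertical below 0.12 rad and linear speed of screwdriver below 0.02 m/s); the robot touches nothing.
It fails at once if the fingers push the iron, the screw or the block with over 25 N (contact force between the fingers and setting_block above 25 N).
It fails at once if the screwdriver is pressed or forced so that its contacts with the screw and the iron add up to over 40 N (contact force between screwdriver and setting_block above 40 N).
It fails at once if the smoothing plane, the pencil, the screw tin or the chisel is shifted by over 2 cm (distance of any of smoothing_plane, pencil, screw_tin, bevel_chisel from where it was at the start of the episode above 0.02 m).
It also fails if it takes over 72 s, if anything falls off the work surface, if the arm or the gripper's body presses on something with over 40 N, if the wrist force passes 120 N, or if a joint passes its speed limit or range.

## Robot

A 7-joint arm with a two-finger parallel gripper is mounted at the origin on a cart in front of the work surface, level with it; the furniture and walls round the work are solid. World frame = base frame: x ahead of the robot, y to its left, z up, the work surface at z = 0. Lengths are in m, angles in rad, forces in N, time in s.
With the tool pointing down it reaches from about 0.425 to 0.925 m from the base axis. Payload 6.8 kg.
Tool frame: the origin (TCP) lies at the very end of the fingers, on their centre line; the grasp point (between the pads) lies 19 mm behind it; z points along the fingers, y is the line along which they close (so a half turn about z gives the same grasp; the last joint's range is limited). The gripper opens to 85 mm and grips with 20 to 120 N. Pads are 22 mm wide; open, the fingers measure 114 mm over their backs; the gripper's body (76 mm by 85 mm) begins 54 mm behind the grasp point. The pads swing forward as they close: fully open they stand 13 mm farther back than shut.
Start: joints at [1.043, 0.477, 0.022, 1.555, -0.011, 1.109, -0.083], TCP at [0.275, -0.616, 0.231] pointing down, gripper open.
Joint ranges: [-2.96, 2.96], [-0.34, 2.1], [-1.41, 1.46], [0.24, 2.44], [-1.37, 4.51], [0.17, 1.92], [-2.96, 2.96]. Speed limits (rad/s): [2.39, 2.39, 3.14, 3.14, 3.14, 3.14, 3.14].

## Interface

Orientations are given as a rotation vector (axis times angle).
In Python, from bench import get_obs, viewer, r gives the robot as it stands. The module is installed in compiled form; this text tells all that it offers.
- The arm moves only by the tool play_rows, never from a script. Its argument "commands" is a list that holds one entry, the list of rows, each a list of 5 numbers: the gripper's target within -1 to 1 (shut at 1, half-way at 0, fully open at -1), then the shift along the tool's x, y, z scaled (see below), then the turn about the tool's z scaled (see below). A call has 1 to 12 rows; each row is the pose to reach, as a shift and turn from the pose commanded when the call began, along the tool's axes at that moment; what a row does not reach only later rows make up. The controller multiplies each number of a shift by 0.2 m and each number of a turn by pi/2 rad. A row lasts 1/12 s, in which the tool goes at most 41.7 mm and 7.16 degrees, less where a joint would pass 70% of its speed; a pose out of reach is approached as far as the arm can. A call with a number of a shift or a turn outside -1 to 1 is refused whole. A call with a gripper value outside its range is refused whole. The fingers move at their own pace and stop on an object; "grip_force" is the grip in N (left out, the last holds). Time passes only in rows, so rows that repeat a pose let the fingers close. It gives the time, the measured TCP pose, the force, the opening and the grip force at its end, in the units of the state.
- get_obs(): the state, without advancing time (a new reading comes with each control period).
- viewer.grab_frame(name): name is "side" or "top" or "wrist"; returns a dict with "pixels" (384x512x3 uint8, red, green, blue), "fovy" (degrees; the focal length in pixels is half the picture's height over the tangent of half this angle, whatever the lens; pixels are square), "cx", "cy" (the principal point, pixels), "world_to_cam" (4x4, takes a point from world to camera coordinates); the wrist camera has in their place "hand_eye" (4x4, takes a point from camera to tool coordinates, whose origin is the TCP and whose axes are the flange's). Camera axes: x right, y up, looking along -z (the intrinsics and any distortion apply to the point x, -y, -z); pixel columns grow to the right and rows downward; lengths in m; the calibration is good to about 2 mm. A picture is of the moment at which its call begins: read the wrist's pose just before it. There is no depth.
- r.hand_in(): hands the job in; it is judged then, once.
Trained networks look in a picture, given as the dict that the camera call returned (one of the last four; its "shot" number tells which), for a name from the list of things; names that differ only in an ending like _2 or _b are one class to them, and where a whole thing is asked for, a point or a joint stands for the part that bears it (a point fixed in the world has none). Each returns a list of dicts, best first, with "score" (0 to 1); they miss things now and then, are a little off and sometimes report something else, mostly with a low value. They report only what shows in the picture. A call takes as long as a camera call.
- viewer.trace(picture, thing): "pixels" (384x512 bool, what is visible of it) and "rect" ([left, top, right, bottom] in pixels, round what is visible of it).
The state is a dict: "clock": time; "joints": joint angles; "qvel": joint speeds; "tau": joint torques, N m; "tcp_pos": TCP position; "orientation": TCP orientation; "contact_force": force on the tool from outside, world axes, zero at the start; "moment": the same for the moment, N m; "grip_width": finger opening in m; "gripper_force": force on a finger pad.
Only numpy, scipy, OpenCV 4.12 (cv2) and the standard library are available. Lean on these libraries where they do the work, as an engineer would, in place of code of your own. Each camera call takes 0.05 s, during which the arm holds its last target. There are 200 camera calls.

## Working session

There is one attempt and no reset: what is moved stays moved. The work goes in short steps, Python scripts to look and compute and a tool call to move; the robot and the scene stay as the last step left them, time stands still between calls to the robot, and variables do not carry over. Pictures are saved under pics/ and viewed, at most 10 in all, crops included, and the job is handed in when it is done.

Besides the shell and the picture viewer there is one more tool, called after "Request:" in YAML: its name, and indented under it one key for each argument. play_rows: Moves the arm, as the interface text tells. Shifts and turns lie within -1 to 1; 1 stands for 0.2 m of shift or pi/2 rad of turn. Its arguments: {"type":"object","properties":{"commands":{"type":"array","items":{"type":"array","items":{"type":"array","items":{"type":"number","minimum":-1,"maximum":1}}}},"grip_force":{"type":"number"}},"required":["commands"]}

```bash
mkdir -p pics
cat > h.py <<'E'
import numpy as np, cv2
from scipy.spatial.transform import Rotation as R
from bench import get_obs, viewer, r
def cam(f, obs=None):
    p=f["pixels"]; fl=p.shape[0]/2/np.tan(np.radians(f["fovy"])/2)
    if "world_to_cam" in f: w2c=np.array(f["world_to_cam"])
    else:
        T=np.eye(4);T[:3,:3]=R.from_rotvec(obs["orientation"]).as_matrix();T[:3,3]=obs["tcp_pos"]
        w2c=np.linalg.inv(T@np.array(f["hand_eye"]))
    return fl,f["cx"],f["cy"],w2c
def proj(c,P):
    fl,cx,cy,M=c; q=M[:3,:3]@np.array(P,float)+M[:3,3]
    return np.array([cx+fl*q[0]/-q[2], cy-fl*q[1]/-q[2]])
def onz(c,uv,z):
    fl,cx,cy,M=c; d=np.array([(uv[0]-cx)/fl,-(uv[1]-cy)/fl,-1.]); Rt=M[:3,:3].T
    o=-Rt@M[:3,3]; d=Rt@d; return o+d*(z-o[2])/d[2]
def save(f,n): cv2.imwrite("pics/"+n, f["pixels"][:,:,::-1])
E
python3 - <<'E'
from h import *
o=get_obs(); print({k:np.round(v,3) for k,v in o.items()})
for n in ("top","side"):
    f=viewer.grab_frame(n); c=cam(f,o); save(f,n+"0.png"); print(n,f.keys(),f["fovy"],np.round(-c[3][:3,:3].T@c[3][:3,3],3))
    for t in ("setting_block","plane_iron","cap_screw","screwdriver","rack_hole","smoothing_plane","pencil","screw_tin","bevel_chisel"):
        try:
            for d in viewer.trace(f,t)[:2]:
                ys,xs=np.nonzero(d["pixels"]); uv=(xs.mean(),ys.mean())
                print(t,round(d["score"],2),np.round(d["rect"]),np.round(uv),len(xs),np.round(onz(c,uv,0.03),3))
        except Exception as e: print(t,e)
E
```

```text
{'clock': np.float64(0.0), 'joints': array([ 1.043,  0.478,  0.022,  1.556, -0.011,  1.109, -0.083]), 'qvel': array([ 0.   , -0.   ,  0.001, -0.001, -0.   ,  0.001, -0.   ]), 'tau': array([-1.0000e-03, -5.9644e+01,  1.6080e+00, -2.8119e+01,  1.2000e-02,
        9.0000e-03, -0.0000e+00]), 'tcp_pos': array([ 0.275, -0.616,  0.23 ]), 'orientation': array([-3.071e+00, -6.540e-01,  1.000e-03]), 'contact_force': array([-0.045, -0.952, -0.804]), 'moment': array([-0.011,  0.02 , -0.004]), 'gripper_force': np.float64(0.0), 'grip_width': np.float64(0.085)}
top dict_keys(['pixels', 'fovy', 'cx', 'cy', 'world_to_cam', 'shot']) 52.75969661714869 [ 0.343 -0.013  1.086]
setting_block 0.7 [220. 168. 308. 209.] [262. 190.] 2316 [ 0.487 -0.048  0.03 ]
plane_iron 0.64 [239. 175. 306. 208.] [271. 192.] 1023 [ 0.483 -0.074  0.03 ]
cap_screw 0.38 [262. 186. 270. 192.] [266. 190.] 48 [ 0.486 -0.059  0.03 ]
screwdriver 0.61 [121. 170. 141. 187.] [130. 177.] 248 [0.522 0.315 0.03 ]
rack_hole 0.56 [118. 137. 160. 197.] [137. 166.] 1449 [0.554 0.297 0.03 ]
smoothing_plane 0.56 [104. 226. 190. 265.] [146. 242.]
[... 279 characters left out ...]
 'cx', 'cy', 'world_to_cam', 'shot']) 54.36316540977974 [-0.047  0.707  0.672]
setting_block 0.87 [229. 182. 288. 226.] [258. 202.] 1511 [ 0.481 -0.023  0.03 ]
setting_block 0.39 [240. 178. 294. 210.] [265. 194.] 629 [ 0.487 -0.068  0.03 ]
plane_iron 0.72 [240. 180. 293. 209.] [265. 194.] 561 [ 0.486 -0.07   0.03 ]
screwdriver 0.76 [162. 206. 181. 243.] [172. 225.] 491 [0.613 0.196 0.03 ]
rack_hole 0.97 [132. 213. 200. 281.] [163. 246.] 1957 [0.57  0.269 0.03 ]
smoothing_plane 0.62 [197. 234. 264. 327.] [233. 283.] 2779 [0.345 0.267 0.03 ]
screw_tin 0.62 [276. 150. 301. 166.] [289. 157.] 307 [ 0.549 -0.309  0.03 ]
bevel_chisel 0.51 [328. 160. 339. 199.] [333. 176.] 208 [ 0.362 -0.277  0.03 ]
```

Run:
```python
import cv2
a=cv2.imread("pics/top0.png")[120:270,95:385]; b=cv2.imread("pics/side0.png")[130:340,120:350]
a=cv2.resize(a,None,fx=2.7,fy=2.7,interpolation=3); cv2.imwrite("pics/t0c.png",a)
cv2.imwrite("pics/s0c.png",cv2.resize(b,None,fx=2.8,fy=2.8,interpolation=3))
```

```text
(no output)
```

View pics/t0c.png

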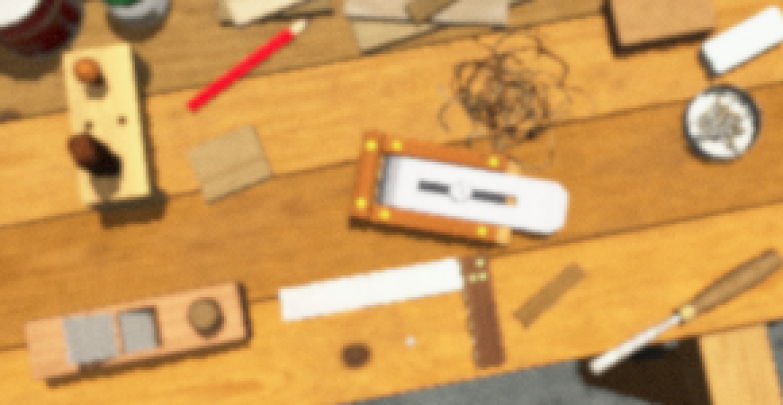

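View pics/s0c.png

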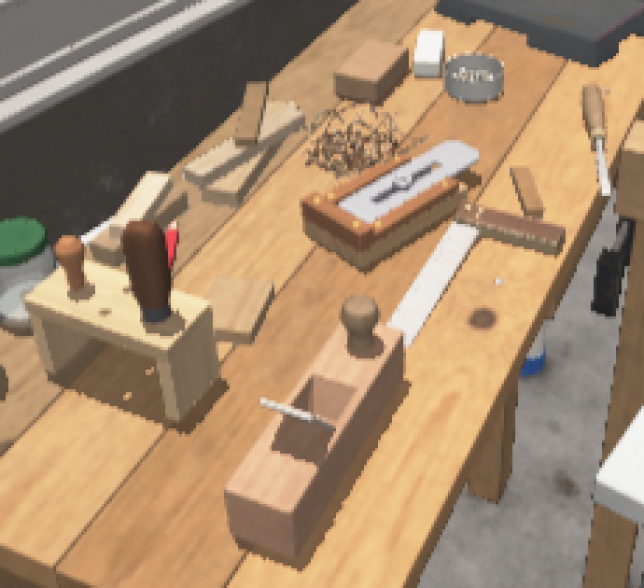

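The top view shows the block with its stop on the left (+y), the tail at about pixel (304,197), the screw at (266,190), and the rack at the far left. The driver is the rack's near tool and the bradawl the far one. In the side view the driver's dark handle is at (172,225).

```bash
cat >> h.py <<'E'
def frame(o=None):
    o=o or get_obs(); return np.array(o["tcp_pos"]),R.from_rotvec(o["orientation"]).as_matrix()
def go(P,tx=None):
    """row numbers to reach world P with tool x heading tx (rad, world)"""
    p,M=frame(); s=M.T@(np.array(P)-p)/0.2; h=np.arctan2(M[1,0],M[0,0])
    t=0 if tx is None else -((tx-h+np.pi)%(2*np.pi)-np.pi)/(np.pi/2)
    print("row",np.round(s,4),"turn",round(t,4),"| head now",round(h,4),"tcp",np.round(p,4),"n rows",int(np.ceil(max(np.linalg.norm(s)*.2/.0417,abs(t)*90/7.16))))
E
python3 - <<'E'
from h import *
o=get_obs()
f=viewer.grab_frame("top"); c=cam(f,o)
m=viewer.trace(f,"plane_iron")[0]["pixels"]; ys,xs=np.nonzero(m)
P=np.array([onz(c,(x,y),.031)[:2] for x,y in zip(xs,ys)]); w,v=np.linalg.eigh(np.cov(P.T)); print("iron axis",v[:,1],np.degrees(np.arctan2(*v[::-1,1])))
print("screw",onz(c,(266,189.5),.038),"tail",onz(c,(304.5,197),.029), "stop corners",onz(c,(95+362/2.7,120+133/2.7),.045),onz(c,(95+350/2.7,120+222/2.7),.045))
rk=[onz(c,(95+x/2.7,120+y/2.7),.085)[:2] for x,y in ((62,50),(85,203),(152,190),(130,45))]; print("rack",np.round(rk,3),np.mean(rk,0))
print("drv near top",onz(c,(95+80/2.7,120+147/2.7),.26), "awl", onz(c,(95+87/2.7,120+68/2.7),.138))
print(proj(c,(0.5,0,0)))
w=viewer.grab_frame("wrist"); print(w["fovy"],np.round(w["hand_eye"],3),w["cx"],w["cy"])
go((0.46,-0.10,0.28),0)
E
```

```text
iron axis [-0.18979072  0.98182457] 100.94057113635121
screw [ 0.48788445 -0.05941992  0.038     ] tail [ 0.46874657 -0.16599665  0.029     ] stop corners [0.54220738 0.04165925 0.045     ] [0.45173056 0.05269747 0.045     ]
rack [[0.615 0.333]
 [0.465 0.304]
 [0.478 0.241]
 [0.621 0.267]] [0.54462326 0.28620402]
drv near top [0.48844042 0.25453692 0.26      ] awl [0.58391117 0.29086245 0.138     ]
[244.44828445 187.00527106]
67.42826193694297 [[ 0.001  0.951  0.309  0.079]
 [ 1.    -0.001  0.     0.   ]
 [ 0.001  0.309 -0.951 -0.142]
 [ 0.     0.     0.     1.   ]] 253.04097288697548 191.63096169816708
row [ 1.8965 -1.9811 -0.2435] turn 0.2672 | head now 0.4198 tcp [ 0.2751 -0.6164  0.2313] n rows 14
```

Request:
play_rows:
  commands:
    - [[1,0.48,-0.45,0.05,0],[1,0.96,-0.9,0.1,0],[1,0.96,-0.9,0.1,0],[1,0.96,-0.9,0.1,0],[1,0.96,-0.9,0.1,0],[1,0.96,-0.9,0.1,0],[1,0.96,-0.9,0.1,0],[1,0.96,-0.9,0.1,0]]
  grip_force: 30

```text
clock: 1.82
tcp_pos: [0.3795, -0.3691, 0.2114]
orientation: [-3.069, -0.666, -0.002]
contact_force: [-0.4, 0.6, -0.1]
grip_width: 0.0001
gripper_force: 0.0
```

Request:
play_rows:
  commands:
    - [[1,0.48,-0.45,0.05,0.1],[1,0.96,-0.9,0.1,0.35],[1,0.96,-0.9,0.1,0.35],[1,0.96,-0.9,0.1,0.35],[1,0.96,-0.9,0.1,0.35],[1,0.96,-0.9,0.1,0.35],[1,0.96,-0.9,0.1,0.35],[1,0.96,-0.9,0.1,0.35],[1,0.96,-0.9,0.1,0.35]]

```text
clock: 2.57
tcp_pos: [0.48, -0.1299, 0.1914]
orientation: [-3.135, 0.198, -0.001]
contact_force: [-0.8, -0.7, -0.5]
grip_width: -0.0001
gripper_force: 0.0
```

Run:
```python
from h import *
o=get_obs(); f=viewer.grab_frame("wrist"); c=cam(f,o); save(f,"w1.png")
for t in ("setting_block","plane_iron","cap_screw"):
    for d in viewer.trace(f,t)[:1]:
        ys,xs=np.nonzero(d["pixels"]); uv=(xs.mean(),ys.mean()); hh={"cap_screw":.038}.get(t,.031)
        cn=max(cv2.findContours(d["pixels"].astype(np.uint8),0,2)[0],key=cv2.contourArea)
        b=cv2.boxPoints(cv2.minAreaRect(cn))
        print(t,round(d["score"],2),d["rect"],len(xs),np.round(onz(c,uv,hh),4),np.round([onz(c,q,hh)[:2] for q in b],4).tolist())
print(o["contact_force"],o["grip_width"]); go(o["tcp_pos"],-0.13)
```

```text
setting_block 0.98 [76.9, 127.2, 289.0, 219.8] 15103 [ 0.4913 -0.0449  0.031 ] [[0.4573, 0.0755], [0.5505, 0.0446], [0.5214, -0.1719], [0.4251, -0.1626]]
plane_iron 0.89 [117.6, 153.2, 289.6, 203.3] 6672 [ 0.4844 -0.0756  0.031 ] [[0.473, 0.0256], [0.5243, 0.0094], [0.4948, -0.1697], [0.4416, -0.1631]]
cap_screw 0.77 [177.4, 166.1, 197.0, 188.5] 333 [ 0.4868 -0.0602  0.038 ] [[0.4884, -0.0456], [0.5014, -0.0634], [0.4852, -0.0748], [0.4717, -0.057]]
[-0.78599194 -0.65732093 -0.50745317] -0.0001319378976192549
row [ 0.0047 -0.0173 -0.0001] turn -0.0021 | head now -0.1333 tcp [ 0.4786 -0.1332  0.1914] n rows 1
```

View pics/w1.png

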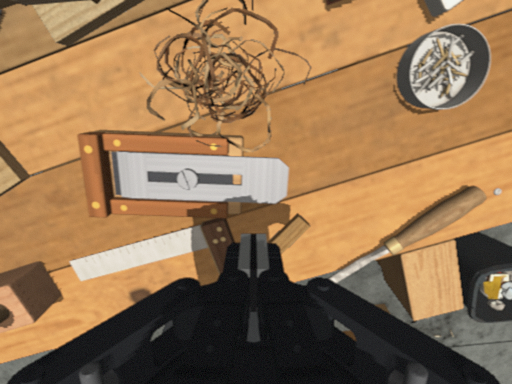

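Run:
```python
import cv2
a=cv2.imread("pics/w1.png")[125:225,70:300]; cv2.imwrite("pics/w1c.png",cv2.resize(a,None,fx=3.4,fy=3.4,interpolation=3))
```

```text
(no output)
```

View pics/w1c.png

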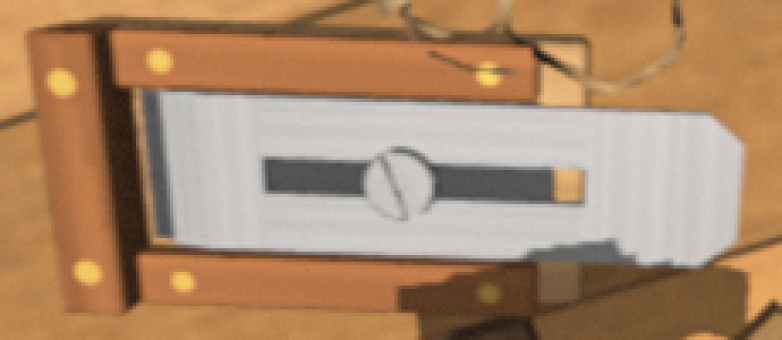

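The crop shows the iron clearly. In crop pixels the tail mid is at about (741,195), the screw at (399,184), and the slot runs from (380,152) to (405,215). There is a gap at the stop.

```bash
cat > an.py <<'E'
from h import *
# camera model from current pose (arm unmoved since w1)
o=get_obs(); f=viewer.grab_frame("wrist"); c=cam(f,o)
g=lambda x,y,z: onz(c,(x/3.4+70,y/3.4+125),z)[:2]
hd=lambda a,b: round(np.degrees(np.arctan2(*(b-a)[::-1])),2)
print("tail",g(741,195,.031),"screw",g(399,184,.038))
print("iron edges hd",hd(g(715,113,.031),g(160,92,.031)),hd(g(700,268,.031),g(175,245,.031)),"rails",hd(g(535,40,.035),g(112,30,.035)),hd(g(535,310,.035),g(130,305,.035)))
print("iron mids",(g(715,113,.031)+g(700,268,.031))/2,(g(160,92,.031)+g(175,245,.031))/2)
print("front edge mid",g(167,168,.031),"stop face bottom~",g(128,170,.045), "stop outer",g(33,30,.045),g(68,312,.045), hd(g(68,312,.045),g(33,30,.045)))
print("slot hd",hd(g(405,215,.038),g(380,152,.038)))
print(np.round(o["tcp_pos"],4))
E
python3 an.py
```

```text
tail [ 0.46502513 -0.17005846] screw [ 0.48486794 -0.06362557]
iron edges hd 80.22 79.74 rails 81.07 81.65
iron mids [ 0.4672984  -0.15940312] [0.49733058 0.01055089]
front edge mid [0.49812978 0.01055064] stop face bottom~ [0.50180684 0.01534581] stop outer [0.54628274 0.03069327] [0.45893915 0.04774464] -11.05
slot hd 9.64
[ 0.4786 -0.1332  0.1914]
```

Run:
```python
from h import *
go((.459,-.2045,.08),-0.1745); go((.459,-.2045,.017),-0.1745)
print(get_obs()["joints"].round(2))
```

```text
row [-0.0498  0.3668  0.5571] turn 0.0263 | head now -0.1332 tcp [ 0.4786 -0.133   0.1914] n rows 4
row [-0.0498  0.3666  0.8721] turn 0.0263 | head now -0.1332 tcp [ 0.4786 -0.133   0.1914] n rows 5
[ 0.28  0.24 -0.15  2.01  0.05  0.9  -1.6 ]
```

Request:
play_rows:
  commands:
    - [[1,-0.05,0.367,0.2,0.026],[1,-0.05,0.367,0.5,0.026],[1,-0.05,0.367,0.7,0.026],[1,-0.05,0.367,0.872,0.026],[1,-0.05,0.367,0.872,0.026],[1,-0.05,0.367,0.872,0.026],[1,-0.05,0.367,0.872,0.026]]

```text
clock: 3.4
tcp_pos: [0.4579, -0.2032, 0.016]
orientation: [-3.129, 0.271, 0.007]
contact_force: [-0.5, 0.1, 0.1]
grip_width: -0.0004
gripper_force: 0.0
```

Run:
```python
from h import *
o=get_obs();print(o["contact_force"])
go((.459,-.2045,.017),-0.1745)
f=viewer.grab_frame("wrist"); c=cam(f,o); save(f,"w2.png")
f2=viewer.grab_frame("side"); a=f2["pixels"][170:230,220:300]
b=np.hstack([cv2.resize(f["pixels"],(480,360)),cv2.resize(a,(320,360),interpolation=3)[:, :]]); cv2.imwrite("pics/w2c.png",b[:,:,::-1])
```

```text
[-0.48895719  0.1248552   0.07785458]
row [ 0.0063  0.0054 -0.0052] turn 0.0011 | head now -0.1729 tcp [ 0.4579 -0.2032  0.016 ] n rows 1
```

View pics/w2c.png

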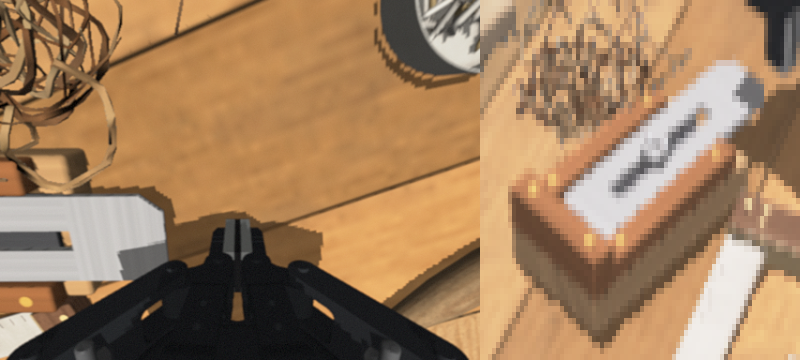

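The closed fingers line up with the tail, clear of it by about 2 cm. Now I push in small steps while watching the force.

Request:
play_rows:
  commands:
    - [[1,0,-0.02,0,0],[1,0,-0.04,0,0],[1,0,-0.06,0,0],[1,0,-0.075,0,0],[1,0,-0.085,0,0],[1,0,-0.095,0,0],[1,0,-0.105,0,0],[1,0,-0.11,0,0],[1,0,-0.115,0,0],[1,0,-0.12,0,0]]

```text
clock: 4.33
tcp_pos: [0.4637, -0.179, 0.0168]
orientation: [3.13, -0.268, -0.0]
contact_force: [-0.6, -0.3, 0.8]
grip_width: 0.0002
gripper_force: 0.0
```

```bash
cat > gap.py <<'E'
from h import *
o=get_obs();print(o["clock"],np.round(o["contact_force"],2),np.round(o["tcp_pos"],4))
a=np.array([np.cos(np.radians(80)),np.sin(np.radians(80))]); s=np.array([.4849,-.0636])
print("tcp along from screw",(o["tcp_pos"][:2]-s)@a)
E
python3 gap.py
```

```text
4.3333 [-0.6  -0.27  0.8 ] [ 0.4637 -0.179   0.0168]
tcp along from screw -0.11732652101832347
```

Request:
play_rows:
  commands:
    - [[1,0,-0.005,0,0],[1,0,-0.01,0,0],[1,0,-0.015,0,0],[1,0,-0.02,0,0],[1,0,-0.025,0,0],[1,0,-0.03,0,0]]

```text
clock: 4.83
tcp_pos: [0.4646, -0.1733, 0.0169]
orientation: [3.13, -0.269, -0.0]
contact_force: [-1.0, -4.3, -1.3]
grip_width: -0.0003
gripper_force: 1.6
```

```bash
python3 gap.py
```

```text
4.8333 [-0.95 -4.31 -1.25] [ 0.4646 -0.1733  0.0169]
tcp along from screw -0.11155319432328258
```

Request:
play_rows:
  commands:
    - [[1,0,-0.003,0,0],[1,0,-0.006,0,0],[1,0,-0.009,0,0],[1,0,-0.012,0,0],[1,0,-0.015,0,0],[1,0,-0.018,0,0],[1,0,-0.021,0,0],[1,0,-0.024,0,0],[1,0,-0.027,0,0],[1,0,-0.03,0,0],[1,0,-0.033,0,0],[1,0,-0.036,0,0]]

```text
clock: 5.83
tcp_pos: [0.4655, -0.168, 0.0169]
orientation: [3.128, -0.27, -0.0]
contact_force: [-1.7, -10.0, -1.9]
grip_width: 0.0003
gripper_force: 5.3
```

Request:
play_rows:
  commands:
    - [[1,0,-0.0015,0,0],[1,0,-0.003,0,0],[1,0,-0.0045,0,0],[1,0,-0.006,0,0]]

```text
clock: 6.17
tcp_pos: [0.4655, -0.168, 0.017]
orientation: [3.127, -0.272, -0.0]
contact_force: [-1.3, -12.6, -2.1]
grip_width: 0.0
gripper_force: 6.4
```

```bash
python3 gap.py
python3 - <<'E'
from h import *
f=viewer.grab_frame("top"); f2=viewer.grab_frame("side")
a=cv2.resize(f["pixels"][160:215,215:315],(400,220),interpolation=3); b=cv2.resize(f2["pixels"][170:230,220:300],(400,300),interpolation=3)
w=viewer.grab_frame("wrist")["pixels"]; w=cv2.resize(w,(400,300))
cv2.imwrite("pics/g1.png",np.hstack([np.vstack([a,b]),np.vstack([w,np.zeros((220,400,3),np.uint8)])])[:,:,::-1])
E
```

```text
6.1667 [ -1.32 -12.55  -2.08] [ 0.4655 -0.168   0.017 ]
tcp along from screw -0.10614518895297138
```

View pics/g1.png

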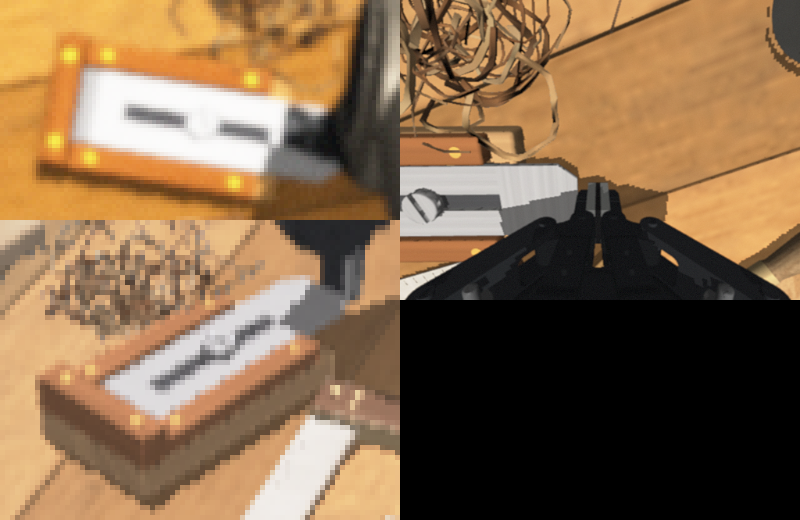

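Against the stop: there is no gap, and the force rises with no motion. I back off, rise, and go over to the rack.

Request:
play_rows:
  commands:
    - [[1,0,0.05,0,0],[1,0,0.15,0,0],[1,0,0.15,-0.2,0],[1,0,0.15,-0.4,0],[-1,0,0.15,-0.7,0],[-1,0,0.0,-1,0],[-1,0,-0.2,-1,0],[-1,0,-0.4,-1,0],[-1,0,-0.6,-1,0],[-1,0,-0.8,-1,0],[-1,0,-0.8,-1,0]]

```text
clock: 7.23
tcp_pos: [0.4942, 0.0001, 0.2182]
orientation: [-3.128, 0.256, -0.004]
contact_force: [-0.4, 0.1, -1.3]
grip_width: 0.0839
gripper_force: 0.0
```

Run:
```python
from h import *
o=get_obs();print(o["joints"].round(2))
go((.50,.10,.29),0.15);go((.50,.27,.29),0.15)
cs=[]
for n in ("top","side"):
    f=viewer.grab_frame(n);c=cam(f)
    for t in ("screwdriver","rack_hole"):
        for d in viewer.trace(f,t)[:1]:
            ys,xs=np.nonzero(d["pixels"]); print(n,t,d["score"],d["rect"],xs.mean(),ys.mean(), onz(c,(xs.mean(),ys.mean()),.14 if t=="screwdriver" else .07))
```

```text
[ 0.09  0.21 -0.25  1.98  0.06  0.96 -1.92]
row [-0.0517 -0.4989 -0.3573] turn -0.1994 | head now -0.1632 tcp [4.942e-01 1.000e-04 2.182e-01] n rows 3
row [-0.1898 -1.3376 -0.3544] turn -0.1994 | head now -0.1632 tcp [4.942e-01 1.000e-04 2.182e-01] n rows 7
top screwdriver 0.46 [120.6, 170.0, 142.2, 187.5] 129.95255474452554 177.52919708029196 [0.5019705  0.28010892 0.14      ]
top rack_hole 0.63 [117.8, 138.3, 160.4, 200.1] 136.4886515353805 165.6475300400534 [0.54578616 0.28590032 0.07      ]
side screwdriver 0.74 [162.0, 204.4, 180.0, 242.6] 172.35546038543896 225.4646680942184 [0.49737567 0.28542407 0.14      ]
side rack_hole 0.71 [129.2, 213.4, 200.5, 283.9] 163.16949152542372 245.36463582226295 [0.53193046 0.29558256 0.07      ]
```

Request:
play_rows:
  commands:
    - [[-1,-0.1,-0.35,-0.35,0],[-1,-0.2,-0.7,-0.35,0],[-1,-0.2,-0.9,-0.35,0],[-1,-0.2,-1,-0.35,0],[-1,-0.2,-1,-0.35,0]]

```text
clock: 7.95
tcp_pos: [0.4879, 0.1841, 0.2854]
orientation: [3.13, -0.274, 0.001]
contact_force: [0.2, -0.9, -0.4]
grip_width: 0.0853
gripper_force: 0.0
```

Request:
play_rows:
  commands:
    - [[-1,0,-0.18,0,-0.1],[-1,0,-0.36,0,-0.19],[-1,0,-0.36,0,-0.19],[-1,0,-0.36,0,-0.19],[-1,0,-0.36,0,-0.19],[-1,0,-0.36,0,-0.19]]

```text
clock: 8.45
tcp_pos: [0.5004, 0.2527, 0.2842]
orientation: [3.134, 0.192, -0.001]
contact_force: [-0.6, -1.2, -0.1]
grip_width: 0.0855
gripper_force: 0.0
```

Run:
```python
from h import *
o=get_obs();print(o["joints"].round(2), o["tcp_pos"],o["orientation"])
f=viewer.grab_frame("wrist");c=cam(f,o);save(f,"w3.png")
for t in ("screwdriver","rack_hole"):
  for d in viewer.trace(f,t)[:2]:
    ys,xs=np.nonzero(d["pixels"]); uv=(xs.mean(),ys.mean()); print(t,d["score"],d["rect"],uv,len(xs), onz(c,uv,.17))
    cn=max(cv2.findContours(d["pixels"].astype(np.uint8),0,2)[0],key=cv2.contourArea); z=.179 if t=="screwdriver" else .085
    print(np.round([onz(c,q,z)[:2] for q in cv2.boxPoints(cv2.minAreaRect(cn))],4).tolist())
```

```text
[-0.22  0.28 -0.43  1.75  0.13  1.15 -2.14] [0.50039954 0.2526951  0.28422603] [ 3.13437946e+00  1.92034003e-01 -7.51338255e-04]
screwdriver 0.74 [210.5, 149.8, 241.4, 200.4] (np.float64(225.6181364392679), np.float64(174.92512479201332)) 1202 [0.50905285 0.27902059 0.17      ]
[[0.5287, 0.2958], [0.5342, 0.2686], [0.4934, 0.261], [0.4875, 0.2896]]
screwdriver 0.53 [278.9, 40.5, 379.3, 107.2] (np.float64(328.4834749763928), np.float64(72.15203021718602)) 1059 [0.6066721  0.20295745 0.17      ]
[[0.5811, 0.2431], [0.6359, 0.1737], [0.6301, 0.1675], [0.5743, 0.2371]]
rack_hole 0.92 [192.1, 56.4, 257.5, 185.9] (np.float64(227.95718209726934), np.float64(111.76862174826304)) 6189 [0.56507751 0.28226781 0.17      ]
[[0.6132, 0.3303], [0.6236, 0.2682], [0.4762, 0.2425], [0.4639, 0.3138]]
```

View pics/w3.png

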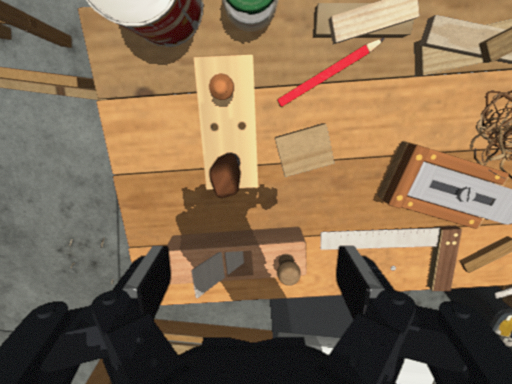

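The rack shows the driver near (225,175) and the bradawl at (222,87), with the long axis close to the image vertical. I lower to just above the handle for a closer look.

```bash
cat > fit.py <<'E'
from h import *
from scipy.optimize import minimize
def hull(c,x,y,yaw,z0,lean=(0,0)):
    P=[]
    ca,sa=np.cos(yaw),np.sin(yaw)
    for z,hx,hy in ((96,11,11),(104,14,11.5),(120,16.5,12),(155,16.5,12),(168,13.5,10.5),(172,9,8)):
        for t in np.linspace(0,2*np.pi,24,endpoint=False):
            px=hx*np.sign(np.cos(t))*abs(np.cos(t))**.6; py=hy*np.sign(np.sin(t))*abs(np.sin(t))**.6
            P.append(proj(c,(x+(ca*px-sa*py)/1e3+lean[0]*z/1e3,y+(sa*px+ca*py)/1e3+lean[1]*z/1e3,z0+z/1e3)))
    return cv2.convexHull(np.array(P,np.float32))
def iou(c,m,x,y,yaw,z0,S=4):
    h=hull(c,x,y,yaw,z0); a=np.zeros((384*S,512*S),np.uint8); cv2.fillConvexPoly(a,np.round((h+.5)*S).astype(np.int32),1)
    M=cv2.resize(m.astype(np.uint8),None,fx=S,fy=S,interpolation=0); return (a&M).sum()/max((a|M).sum(),1)
def fit(views,x,y,z0):
    best=None
    for yw in np.radians(np.arange(-80,100,10)):
        f=lambda v:-sum(iou(c,m,v[0],v[1],v[2],z0,2) for c,m in views)/len(views)
        q=minimize(f,(x,y,yw),method="Nelder-Mead",options=dict(initial_simplex=[(x,y,yw),(x+.006,y,yw),(x,y+.006,yw),(x,y,yw+.1)],maxiter=50))
        if best is None or q.fun<best.fun: best=q
        print(round(np.degrees(yw)),np.round(q.x,4),round(q.fun,3))
    return best.x
E
python3 - <<'E'
from fit import *
import time
o=get_obs();f=viewer.grab_frame("wrist");c=cam(f,o); m=viewer.trace(f,"screwdriver")[0]["pixels"]
np.savez("v1.npz",m=m,c=np.array([c[0],c[1],c[2]]),M=c[3]); t=time.time()
b=fit([(c,m)],.502,.279,.007); print(b,np.degrees(b[2]),time.time()-t)
go((b[0],b[1],.215),.15)
E
```

```text
-80 [ 0.504   0.2802 -1.4768] -0.828
-70 [ 0.5042  0.2803 -1.2323] -0.817
-60 [ 0.5046  0.2807 -1.0597] -0.812
-50 [ 0.5047  0.2807 -0.9335] -0.808
-40 [ 0.5046  0.2805 -0.7808] -0.803
-30 [ 0.5042  0.2808 -0.4369] -0.802
-20 [ 0.504   0.2804 -0.1277] -0.844
-10 [0.5037 0.2804 0.4154] -0.955
0 [0.5037 0.2802 0.4294] -0.953
10 [0.5037 0.2801 0.3015] -0.944
20 [0.5041 0.2801 0.3825] -0.947
30 [0.5038 0.2804 0.5103] -0.949
40 [0.5036 0.2804 0.5493] -0.944
50 [0.5037 0.2804 0.4007] -0.955
60 [0.5031 0.2809 1.0258] -0.863
70 [0.5037 0.2802 1.2192] -0.855
80 [0.5039 0.2801 1.4317] -0.843
90 [0.5033 0.2799 1.4912] -0.842
[0.50371896 0.28044822 0.4153569 ] 23.79819750692555 6.531118154525757
row [ 0.0345 -0.1279  0.3485] turn -0.0155 | head now 0.1256 tcp [0.5001 0.2542 0.2847] n rows 2
```

Request:
play_rows:
  commands:
    - [[-1,0.034,-0.128,0.1,-0.05],[-1,0.034,-0.128,0.2,-0.1],[-1,0.034,-0.128,0.34,-0.175],[-1,0.034,-0.128,0.34,-0.175],[-1,0.034,-0.128,0.34,-0.175],[-1,0.034,-0.128,0.34,-0.175]]

```text
clock: 9.2
tcp_pos: [0.504, 0.2814, 0.2179]
orientation: [-3.079, -0.622, -0.002]
contact_force: [0.5, -0.1, 1.1]
grip_width: 0.0858
gripper_force: 0.0
```

Run:
```python
from fit import *
o=get_obs();f=viewer.grab_frame("wrist");c=cam(f,o);save(f,"w4.png"); d=viewer.trace(f,"screwdriver")[0]; m=d["pixels"];print(d["score"],d["rect"],m.sum())
v=np.load("v1.npz"); c1=(*v["c"],v["M"])
import fit as F
b=fit([(c,m)],.5037,.2804,.007); print("new",b,np.degrees(b[2]))
b2=fit([(c,m),(c1,v["m"])],*b[:2],.007) if 0 else b
go((b[0],b[1],.123),b[2])
im=f["pixels"].copy(); cv2.polylines(im,[np.round(hull(c,*b,.007)).astype(np.int32)],True,(0,255,0)); cn=cv2.findContours(m.astype(np.uint8),0,2)[0]; cv2.drawContours(im,cn,-1,(255,0,255),1)
cv2.imwrite("pics/w4f.png",im[:,:,::-1])
```

```text
0.91 [236.8, 169.5, 273.8, 239.1] 1892
-80 [ 0.5014  0.2806 -1.404 ] -0.749
-70 [ 0.5012  0.28   -1.1447] -0.744
-60 [ 0.5024  0.2788 -0.8698] -0.747
-50 [0.5051 0.2815 0.4231] -0.89
-40 [0.5032 0.2808 0.4223] -0.914
-30 [0.5032 0.2805 0.4415] -0.914
-20 [0.5031 0.2807 0.4248] -0.914
-10 [0.5031 0.2806 0.4448] -0.914
0 [0.5031 0.2806 0.4411] -0.914
10 [0.5032 0.2809 0.3963] -0.915
20 [0.5031 0.2806 0.4437] -0.915
30 [0.5031 0.2807 0.431 ] -0.914
40 [0.5032 0.2806 0.4381] -0.914
50 [0.5032 0.2806 0.4429] -0.913
60 [0.503 0.281 0.423] -0.91
70 [0.5036 0.2807 0.4417] -0.913
80 [0.5031 0.2808 0.4224] -0.915
90 [0.5013 0.2811 1.5255] -0.756
new [0.50322806 0.28090105 0.39630112] 22.706381633168487
row [-0.0083  0.0022  0.4775] turn 0.0022 | head now 0.3998 tcp [0.5043 0.2818 0.2185] n rows 3
```

View pics/w4f.png

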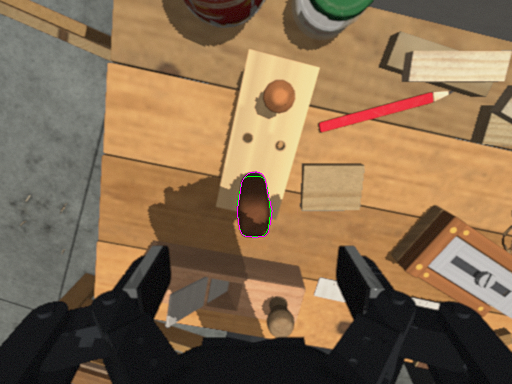

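Request:
play_rows:
  commands:
    - [[-1,-0.008,0.002,0.15,-0.016],[-1,-0.008,0.002,0.3,-0.016],[-1,-0.008,0.002,0.42,-0.016],[-1,-0.008,0.002,0.475,-0.016],[-1,-0.008,0.002,0.475,-0.016],[0.3,-0.008,0.002,0.475,-0.016],[1,-0.008,0.002,0.475,-0.016],[1,-0.008,0.002,0.475,-0.016],[1,-0.008,0.002,0.475,-0.016],[1,-0.008,0.002,0.475,-0.016],[1,-0.008,0.002,0.475,-0.016],[1,-0.008,0.002,0.475,-0.016]]
  grip_force: 50

```text
clock: 10.3
tcp_pos: [0.5026, 0.2807, 0.1226]
orientation: [-3.07, -0.666, -0.002]
contact_force: [-1.6, -0.9, 7.1]
grip_width: 0.0238
gripper_force: 48.8
```

Run:
```python
from h import *
o=get_obs();print({k:np.round(v,3) for k,v in o.items()})
go(o["tcp_pos"],.425)
```

```text
{'clock': np.float64(10.3), 'joints': array([-0.266,  0.481, -0.453,  1.871,  0.274,  0.85 , -2.   ]), 'qvel': array([ 0.   ,  0.   ,  0.001, -0.001,  0.   , -0.   ,  0.   ]), 'tau': array([-2.5400e-01, -4.9245e+01, -4.6980e+00, -2.1435e+01,  2.9000e-02,
       -4.5100e-01,  1.9000e-02]), 'tcp_pos': array([0.503, 0.281, 0.123]), 'orientation': array([-3.07e+00, -6.66e-01, -2.00e-03]), 'contact_force': array([-1.56 , -0.946,  7.115]), 'moment': array([-0.242,  0.234, -0.069]), 'gripper_force': np.float64(48.764), 'grip_width': np.float64(0.024)}
row [0. 0. 0.] turn 0.0015 | head now 0.4273 tcp [0.5026 0.2807 0.1226] n rows 1
```

Request:
play_rows:
  commands:
    - [[1,0,0,-0.1,0],[1,0,0,-0.2,0],[1,0,0,-0.33,0],[1,0,0,-0.46,0],[1,0,0,-0.5,0],[1,-0.06,0.12,-0.5,0],[1,-0.14,0.28,-0.5,0],[1,-0.22,0.43,-0.5,0],[1,-0.3,0.58,-0.5,0],[1,-0.37,0.72,-0.5,0],[1,-0.4,0.8,-0.5,0],[1,-0.4,0.8,-0.5,0]]

```text
clock: 11.3
tcp_pos: [0.4951, 0.096, 0.2203]
orientation: [3.07, 0.655, -0.004]
contact_force: [-0.3, 0.3, -1.7]
grip_width: 0.0235
gripper_force: 51.0
```

Run:
```python
from h import *
o=get_obs();print(o["clock"],o["contact_force"],o["moment"])
go((.4868,-.0602,.18),.30)
```

```text
11.3 [-0.33456262  0.25163658 -1.66124731] [-0.03532966 -0.01788511 -0.01065556]
row [-0.3563  0.6955  0.2042] turn 0.0768 | head now 0.4206 tcp [0.4951 0.096  0.2203] n rows 4
```

Request:
play_rows:
  commands:
    - [[1,-0.1,0.2,0,0.02],[1,-0.2,0.4,0,0.05],[1,-0.3,0.58,0.05,0.077],[1,-0.356,0.695,0.12,0.077],[1,-0.356,0.695,0.2,0.077],[1,-0.356,0.695,0.2,0.077],[1,-0.356,0.695,0.2,0.077],[1,-0.356,0.695,0.2,0.077],[1,-0.356,0.695,0.2,0.077]]

```text
clock: 12.05
tcp_pos: [0.4893, -0.0527, 0.1824]
orientation: [-3.104, -0.484, -0.003]
contact_force: [1.3, 0.1, -1.6]
grip_width: 0.0233
gripper_force: 50.9
```

Run:
```python
from h import *
o=get_obs();print(o["clock"],o["tcp_pos"],o["contact_force"]); f=viewer.grab_frame("wrist");c=cam(f,o);save(f,"w5.png")
p,M=frame(o); tip=p+M@np.array([0,0,.1156]); print("tip nominal",tip,proj(c,tip),"screw est px",proj(c,(.4868,-.0602,.038)))
for t in ("cap_screw","screwdriver"):
  for d in viewer.trace(f,t)[:1]:
    ys,xs=np.nonzero(d["pixels"]); uv=(xs.mean(),ys.mean()); print(t,d["score"],d["rect"],uv,len(xs),onz(c,uv,.038)); 
    np.save("m_"+t+".npy",d["pixels"])
u,v=proj(c,(.4868,-.0602,.038)).astype(int); u0,v0=u-40,v-40; print(u0,v0)
cv2.imwrite("pics/w5c.png",cv2.resize(f["pixels"][v0:v0+75,u0:u0+90],None,fx=8,fy=8,interpolation=3)[:,:,::-1])
```

```text
12.05 [ 0.48929478 -0.0526769   0.18242457] [ 1.25255067  0.05768824 -1.58570767]
tip nominal [ 0.48948509 -0.05262482  0.06682474] [253.08799463 186.86147536] screw est px [259.26225931 183.25893751]
cap_screw 0.88 [245.8, 169.8, 268.6, 191.4] (np.float64(257.83284457478004), np.float64(181.34897360703812)) 341 [ 0.48830368 -0.0581501   0.038     ]
screwdriver 0.9 [225.1, 180.4, 283.6, 347.0] (np.float64(253.3663786791624), np.float64(275.4412066188315)) 6829 [ 0.37934981 -0.08826048  0.038     ]
219 143
```

View pics/w5c.png

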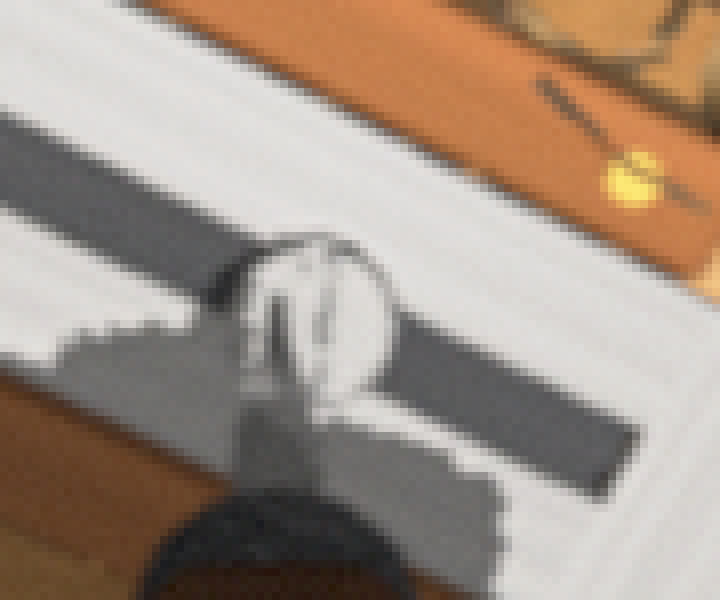

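Run:
```python
from h import *
o=get_obs();print(o["clock"],o["tcp_pos"],o["contact_force"],abs(o["qvel"]).max())
m=np.load("m_screwdriver.npy")
for v in range(178,215,3):
    x=np.nonzero(m[v])[0]; print(v,(x.min(),x.max(),x.mean().round(1)) if len(x) else None,end="; ")
go((.4868,-.0602,.1636),.30)
```

```text
12.2 [ 0.4890291  -0.05342607  0.18225878] [ 0.23527069 -0.82934356 -1.71258119] 0.006522904455015641
178 None; 181 None; 184 (np.int64(253), np.int64(254), np.float64(253.5)); 187 (np.int64(252), np.int64(255), np.float64(253.5)); 190 (np.int64(251), np.int64(256), np.float64(253.5)); 193 (np.int64(250), np.int64(257), np.float64(253.5)); 196 (np.int64(249), np.int64(258), np.float64(253.5)); 199 (np.int64(249), np.int64(259), np.float64(254.0)); 202 (np.int64(248), np.int64(259), np.float64(253.5)); 205 (np.int64(245), np.int64(262), np.float64(253.5)); 208 (np.int64(241), np.int64(265), np.float64(253.0)); 211 (np.int64(238), np.int64(269), np.float64(253.5)); 214 (np.int64(237), np.int64(270), np.float64(253.5)); row [-0.021   0.0289  0.0933] turn 0.0053 | head now 0.3084 tcp [ 0.489  -0.0534  0.1823] n rows 1
```

Request:
play_rows:
  commands:
    - [[1,-0.01,0.015,0.03,0.01],[1,-0.021,0.029,0.06,0.01],[1,-0.021,0.029,0.08,0.01],[1,-0.021,0.029,0.08,0.01],[1,-0.021,0.029,0.08,0.01],[1,-0.021,0.029,0.08,0.01]]

```text
clock: 12.7
tcp_pos: [0.4863, -0.0611, 0.1655]
orientation: [-3.108, -0.456, 0.0]
contact_force: [0.2, -0.7, -2.0]
grip_width: 0.0234
gripper_force: 50.9
```

```bash
cat > rel.py <<'E'
from h import *
o=get_obs(); f=viewer.grab_frame("wrist");c=cam(f,o)
p,M=frame(o); tip=p+M@np.array([0,0,.1156]); print("clock",o["clock"],"F",np.round(o["contact_force"],1),"tip",np.round(tip,4),"px",np.round(proj(c,tip),1))
d=viewer.trace(f,"cap_screw")[0]; m=d["pixels"].astype(np.uint8); cn=max(cv2.findContours(m,0,1)[0],key=cv2.contourArea); print("screw",d["score"],d["rect"],m.sum(),"expected px",np.round(proj(c,(.4868,-.0602,.038)),1))
g=f["pixels"][...,1].astype(int); u,v=np.round(proj(c,(.4868,-.0602,.038))).astype(int)
print("circle px r",c[0]*.011/np.linalg.norm(c[3][:3,:3]@np.array((.4868,-.0602,.038))+c[3][:3,3]))
save(f,"rel%d.png"%f["shot"])
k=viewer.trace(f,"screwdriver")[0]["pixels"]
for r_ in range(v-13,v+12): print(r_,"".join("S" if m[r_,q] else ("D" if k[r_,q] else ".") for q in range(u-16,u+17)))
go((.4868,-.0602,p[2]),.19); print(u-16)
E
python3 rel.py
```

```text
clock 12.7 F [ 0.2 -0.7 -2. ] tip [ 0.4863 -0.061   0.0499] px [253.1 186.9]
screw 0.7 [408.0, 292.3, 500.5, 324.2] 1883 expected px [252.4 182.5]
circle px r 11.273029423735439
170 .................................
171 .................................
172 .................................
173 .................................
174 .................................
175 .................................
176 .................................
177 .................................
178 .................................
179 .................................
180 .................................
181 .................................
182 .................DD..............
183 .................DD..............
184 ................DDDD.............
185 ...............DDDDD.............
186 ...............DDDDDD............
187 ...............DDDDDD............
188 ..............DDDDDDDD...........
189 ..............DDDDDDDD...........
190 ..............DDDDDDDDD..........
191 .............DDDDDDDDDD..........
192 .............DDDDDDDDDDD.........
193 .............DDDDDDDDDDD.........
194 .............DDDDDDDDDDD.........
row [ 0.0031 -0.0036  0.0011] turn 0.0644 | head now 0.2911 tcp [ 0.4864 -0.0611  0.1658] n rows 1
236
```

Request:
play_rows:
  commands:
    - [[1,0.002,-0.003,0.02,0.02],[1,0.002,-0.003,0.04,0.02],[1,0.002,-0.003,0.045,0.02],[1,0.002,-0.003,0.05,0.02],[1,0.002,-0.003,0.055,0.02],[1,0.002,-0.003,0.055,0.02]]

```text
clock: 13.35
tcp_pos: [0.4864, -0.0604, 0.1544]
orientation: [-3.115, -0.407, 0.0]
contact_force: [0.4, 0.6, -1.5]
grip_width: 0.0236
gripper_force: 50.9
```

```bash
cat > st.py <<'E'
from h import *
o=get_obs(); p,M=frame(o); print("t",round(o["clock"],2),"F",np.round(o["contact_force"],1),"Mz",np.round(o["moment"],3),"tip z",round(p[2]-.1156,4),"xy",np.round(p[:2],4),"j7",round(o["joints"][6],2))
go((.4868,-.0602,p[2]),.19)
E
python3 st.py
```

```text
t 13.35 F [ 0.4  0.6 -1.5] Mz [-0.012  0.005 -0.008] tip z 0.0388 xy [ 0.4864 -0.0604] j7 -1.43
row [ 0.0025 -0.0006 -0.    ] turn 0.0445 | head now 0.2599 tcp [ 0.4864 -0.0604  0.1544] n rows 1
```

Request:
play_rows:
  commands:
    - [[1,0.001,0,0.004,0],[1,0.001,0,0.008,0],[1,0.001,0,0.01,0],[1,0.001,0,0.01,0]]

```text
clock: 13.68
tcp_pos: [0.4871, -0.0604, 0.1532]
orientation: [3.115, 0.407, 0.001]
contact_force: [-0.9, 0.4, 5.1]
grip_width: 0.0233
gripper_force: 52.0
```

```bash
python3 st.py
```

```text
t 13.68 F [-0.9  0.4  5.1] Mz [ 0.017  0.416 -0.036] tip z 0.0376 xy [ 0.4871 -0.0604] j7 -1.43
row [-0.001  -0.0013 -0.    ] turn 0.0443 | head now 0.2596 tcp [ 0.4871 -0.0604  0.1532] n rows 1
```

Request:
play_rows:
  commands:
    - [[1,-0.001,-0.001,-0.002,0.01],[1,-0.001,-0.001,-0.002,0.02],[1,-0.001,-0.001,-0.002,0.03],[1,-0.001,-0.001,-0.002,0.04],[1,-0.001,-0.001,-0.002,0.05]]

```text
clock: 14.1
tcp_pos: [0.4867, -0.0603, 0.1532]
orientation: [3.129, 0.281, 0.001]
contact_force: [-0.4, -1.3, 4.4]
grip_width: 0.0235
gripper_force: 51.7
```

```bash
python3 st.py
```

```text
t 14.1 F [-0.4 -1.3  4.4] Mz [-0.158  0.061  0.045] tip z 0.0376 xy [ 0.4867 -0.0603] j7 -1.5
row [ 0.0004 -0.0005  0.    ] turn -0.0068 | head now 0.1793 tcp [ 0.4867 -0.0603  0.1532] n rows 1
```

Request:
play_rows:
  commands:
    - [[1,0,0,-0.001,0.01],[1,0,0,-0.001,0.02],[1,0,0,-0.001,0.03],[1,0,0,-0.001,0.04],[1,0,0,-0.001,0.05],[1,0,0,-0.001,0.05]]

```text
clock: 14.6
tcp_pos: [0.4865, -0.0602, 0.1532]
orientation: [-3.137, -0.159, -0.0]
contact_force: [-0.7, 0.6, 2.9]
grip_width: 0.0237
gripper_force: 51.7
```

```bash
python3 st.py
```

```text
t 14.6 F [-0.7  0.6  2.9] Mz [-0.055 -0.172  0.016] tip z 0.0376 xy [ 0.4865 -0.0602] j7 -1.58
row [0.0015 0.0004 0.    ] turn -0.0565 | head now 0.1013 tcp [ 0.4865 -0.0602  0.1532] n rows 1
```

Request:
play_rows:
  commands:
    - [[1,0.001,0,0,0.01],[1,0.001,0,0,0.02],[1,0.001,0,0,0.03],[1,0.001,0,0,0.04],[1,0.001,0,0,0.05],[1,0.001,0,0,0.06],[1,0.001,0,0,0.06]]

```text
clock: 15.18
tcp_pos: [0.4865, -0.0601, 0.1531]
orientation: [-3.141, -0.011, 0.0]
contact_force: [1.2, 0.5, 3.8]
grip_width: 0.0236
gripper_force: 51.7
```

```bash
python3 st.py
```

```text
t 15.18 F [1.2 0.5 3.8] Mz [ 0.33  -0.113 -0.076] tip z 0.0375 xy [ 0.4865 -0.0601] j7 -1.67
row [ 0.0013  0.0005 -0.    ] turn -0.1165 | head now 0.0071 tcp [ 0.4865 -0.0601  0.1531] n rows 2
```

Request:
play_rows:
  commands:
    - [[1,0,0,-0.04,0],[1,0,0,-0.08,0],[1,-0.05,0,-0.12,0.0],[1,-0.15,0,-0.12,0.0],[1,-0.15,0,-0.12,0.0],[1,-0.15,0,-0.12,0.0],[1,-0.15,0,-0.12,0.0],[1,-0.15,0,-0.12,0.0]]

```text
clock: 15.85
tcp_pos: [0.4571, -0.0605, 0.1773]
orientation: [-3.142, -0.013, -0.001]
contact_force: [0.4, -0.5, -2.0]
grip_width: 0.0234
gripper_force: 51.0
```

Run:
```python
from h import *
o=get_obs(); f=viewer.grab_frame("wrist");c=cam(f,o);save(f,"w6.png"); p,M=frame(o); print(p,np.arctan2(M[1,0],M[0,0]))
S=(.4868,-.0602,.038); e=proj(c,S); print("exp",e)
d=viewer.trace(f,"cap_screw")[0]; ys,xs=np.nonzero(d["pixels"]); print(d["score"],d["rect"],xs.mean(),ys.mean(),onz(c,(xs.mean(),ys.mean()),.038))
u0,v0=int(e[0])-22,int(e[1])-16
a=cv2.resize(f["pixels"][v0:v0+32,u0:u0+44],None,fx=18,fy=18,interpolation=2)
for k in range(0,44,4): cv2.putText(a,str(u0+k),(k*18,10),0,.35,(255,0,0),1); cv2.line(a,(k*18,12),(k*18,16),(255,0,0),1)
for k in range(0,32,4): cv2.putText(a,str(v0+k),(0,k*18+4),0,.35,(255,0,0),1)
cv2.imwrite("pics/w6c.png",a[:,:,::-1])
```

```text
[ 0.45706958 -0.06051455  0.17734219] 0.00819400306770636
exp [252.99263337 150.90429168]
0.83 [242.0, 138.4, 264.2, 162.1] 251.7760814249364 151.21882951653944 [ 0.4864781  -0.05900609  0.038     ]
```

View pics/w6c.png

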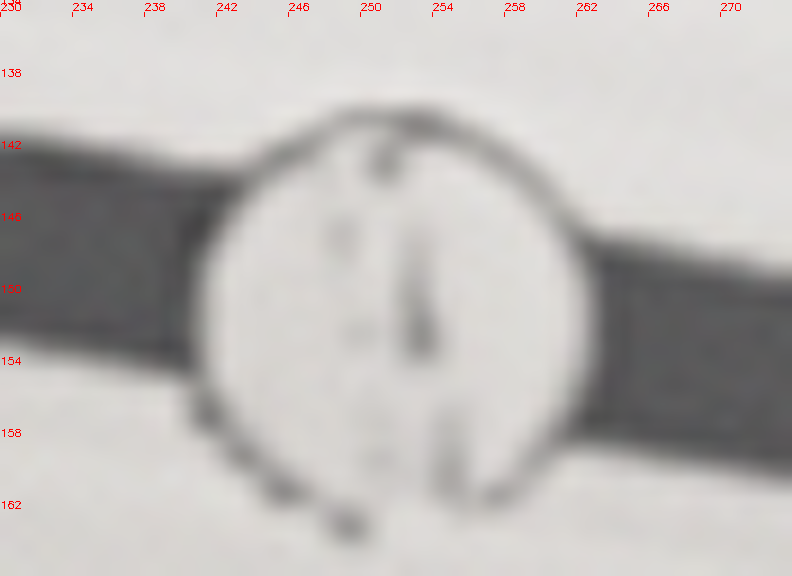

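The head's centre is near pixel (251.7,151.2), with the slot tilted slightly left, at a heading of about 0.21. So I had been about 1.3 mm off across the slot. I correct and retry.

Request:
play_rows:
  commands:
    - [[1,0.07,-0.006,0,-0.05],[1,0.148,-0.006,0,-0.1],[1,0.148,-0.006,0.03,-0.173],[1,0.148,-0.006,0.06,-0.173],[1,0.148,-0.006,0.08,-0.173],[1,0.148,-0.006,0.085,-0.173],[1,0.148,-0.006,0.085,-0.173]]

```text
clock: 16.53
tcp_pos: [0.4854, -0.0591, 0.1596]
orientation: [-3.111, -0.435, 0.002]
contact_force: [0.1, -0.0, -1.8]
grip_width: 0.0236
gripper_force: 51.0
```

```bash
sed -i 's/(.4868,-.0602,p\[2\]),.19/(.4866,-.0589,p[2]),.21/' st.py; python3 st.py
```

```text
t 16.53 F [ 0.1 -0.  -1.8] Mz [ 0.01  -0.051  0.095] tip z 0.044 xy [ 0.4854 -0.0591] j7 -1.41
row [ 0.0062  0.0005 -0.    ] turn 0.0431 | head now 0.2777 tcp [ 0.4854 -0.0591  0.1596] n rows 1
```

Request:
play_rows:
  commands:
    - [[1,0.005,0,0.012,0],[1,0.006,0,0.024,0],[1,0.006,0,0.03,0],[1,0.006,0,0.033,0],[1,0.006,0,0.035,0],[1,0.006,0,0.035,0.01],[1,0.006,0,0.035,0.02],[1,0.006,0,0.035,0.03],[1,0.006,0,0.035,0.04],[1,0.006,0,0.035,0.04]]

```text
clock: 17.37
tcp_pos: [0.4874, -0.0588, 0.1532]
orientation: [3.123, 0.338, 0.0]
contact_force: [-0.0, -1.2, -1.5]
grip_width: 0.0234
gripper_force: 51.0
```

```bash
python3 st.py
```

```text
t 17.37 F [-0.  -1.2 -1.5] Mz [-0.043 -0.005  0.001] tip z 0.0376 xy [ 0.4874 -0.0588] j7 -1.47
row [-0.0038 -0.0001 -0.    ] turn 0.0037 | head now 0.2158 tcp [ 0.4874 -0.0588  0.1532] n rows 1
```

Request:
play_rows:
  commands:
    - [[1,-0.003,0,0.003,0],[1,-0.003,0,0.006,0],[1,-0.003,0,0.009,0],[1,-0.003,0,0.009,0]]

```text
clock: 17.7
tcp_pos: [0.4866, -0.0589, 0.1512]
orientation: [-3.123, -0.34, 0.0]
contact_force: [-0.2, 0.9, -1.2]
grip_width: 0.0235
gripper_force: 51.0
```

```bash
python3 st.py
```

```text
t 17.7 F [-0.2  0.9 -1.2] Mz [ 0.009 -0.034 -0.051] tip z 0.0356 xy [ 0.4866 -0.0589] j7 -1.47
row [ 0.      0.0001 -0.    ] turn 0.0046 | head now 0.2172 tcp [ 0.4866 -0.0589  0.1512] n rows 1
```

Request:
play_rows:
  commands:
    - [[1,0,0,0.004,0],[1,0,0,0.008,0],[1,0,0,0.008,0],[1,0,0,0.008,0]]

```text
clock: 18.03
tcp_pos: [0.4867, -0.0588, 0.1497]
orientation: [-3.123, -0.34, 0.0]
contact_force: [1.0, -0.5, -2.1]
grip_width: 0.0235
gripper_force: 51.0
```

```bash
python3 st.py
```

```text
t 18.03 F [ 1.  -0.5 -2.1] Mz [-0.008 -0.038  0.017] tip z 0.0341 xy [ 0.4867 -0.0588] j7 -1.47
row [-0.0004  0.0002  0.    ] turn 0.0046 | head now 0.2172 tcp [ 0.4867 -0.0588  0.1497] n rows 1
```

Request:
play_rows:
  commands:
    - [[1,0,0,0,0.02],[1,0,0,0,0.045],[1,0,0,0,0.07],[1,0,0,0,0.095],[1,0,0,0,0.12],[1,0,0,0,0.145],[1,0,0,0,0.17],[1,0,0,0,0.195],[1,0,0,0,0.22],[1,0,0,0,0.245],[1,0,0,0,0.27]]

```text
clock: 18.95
tcp_pos: [0.4868, -0.0586, 0.1498]
orientation: [-3.124, 0.327, -0.0]
contact_force: [1.0, 0.9, -1.6]
grip_width: 0.0237
gripper_force: 51.0
```

```bash
cat >> st.py <<'E'
import sys
n=int(sys.argv[1]) if len(sys.argv)>1 else 0
L=[]
for _ in range(n): viewer.grab_frame("top"); q=get_obs(); L.append(np.r_[q["contact_force"],q["moment"],R.from_rotvec(q["orientation"]).as_matrix()[[1,0],0]])
if n: L=np.array(L); print("mean F",L[:,:3].mean(0).round(2),"M",L[:,3:6].mean(0).round(3),"sd",L[:,5].std().round(3),"tau7",q["tau"].round(3),"head",np.arctan2(L[:,6],L[:,7]).mean().round(4))
E
python3 st.py 6
```

```text
t 18.95 F [ 1.   0.9 -1.6] Mz [ 0.202 -0.006  0.035] tip z 0.0342 xy [ 0.4868 -0.0586] j7 -1.87
row [-0.0007  0.0019 -0.    ] turn -0.2665 | head now -0.2086 tcp [ 0.4868 -0.0586  0.1498] n rows 4
mean F [ 0.04  0.78 -1.9 ] M [ 0.297 -0.062  0.03 ] sd 0.016 tau7 [ 5.4400e-01 -4.3036e+01 -2.8900e-01 -2.3092e+01  3.3500e-01  1.5300e-01
 -2.2000e-02] head -0.2067
```

Request:
play_rows:
  commands:
    - [[1,0,0,0,0.02],[1,0,0,0,0.045],[1,0,0,0,0.07],[1,0,0,0,0.095],[1,0,0,0,0.12],[1,0,0,0,0.145],[1,0,0,0,0.17],[1,0,0,0,0.195],[1,0,0,0,0.22],[1,0,0,0,0.245],[1,0,0,0,0.27]]

```text
clock: 20.17
tcp_pos: [0.4868, -0.0589, 0.1498]
orientation: [-2.986, 0.977, -0.0]
contact_force: [-0.8, 0.6, -1.6]
grip_width: 0.0236
gripper_force: 51.0
```

```bash
python3 st.py 6
```

```text
t 20.17 F [-0.8  0.6 -1.6] Mz [ 0.173 -0.127  0.024] tip z 0.0342 xy [ 0.4868 -0.0589] j7 -2.26
row [-0.0008  0.0005 -0.    ] turn -0.5362 | head now -0.6323 tcp [ 0.4868 -0.0589  0.1498] n rows 7
mean F [ 0.87  0.36 -2.13] M [ 0.18  -0.119  0.039] sd 0.026 tau7 [ 2.2400e-01 -4.2804e+01 -7.0000e-03 -2.2951e+01  1.1900e-01  1.7200e-01
 -1.9000e-02] head -0.6307
```

Request:
play_rows:
  commands:
    - [[1,0,0,0,0.01],[1,0,0,0,0.02],[1,0,0,0,0.03],[1,0,0,0,0.04],[1,0,0,0,0.05],[1,0,0,0,0.06]]

```text
clock: 20.97
tcp_pos: [0.4867, -0.0589, 0.1498]
orientation: [2.936, -1.117, 0.0]
contact_force: [-0.1, 0.2, -1.8]
grip_width: 0.0234
gripper_force: 51.0
```

```bash
python3 st.py 12
```

```text
t 20.97 F [-0.1  0.2 -1.8] Mz [ 0.038 -0.097  0.044] tip z 0.0342 xy [ 0.4867 -0.0589] j7 -2.35
row [-0.0006  0.0004 -0.    ] turn -0.5965 | head now -0.7269 tcp [ 0.4867 -0.0589  0.1498] n rows 8
mean F [ 0.58 -0.1  -1.89] M [ 0.018 -0.147  0.032] sd 0.033 tau7 [ 4.7000e-02 -4.2607e+01 -1.0100e-01 -2.2817e+01 -2.0000e-02  1.8500e-01
 -2.9000e-02] head -0.7255
```

Request:
play_rows:
  commands:
    - [[1,0,0,0,0.01],[1,0,0,0,0.02],[1,0,0,0,0.03],[1,0,0,0,0.04],[1,0,0,0,0.05],[1,0,0,0,0.05]]

```text
clock: 22.07
tcp_pos: [0.4867, -0.0589, 0.1498]
orientation: [2.89, -1.231, -0.0]
contact_force: [0.2, -0.8, -2.3]
grip_width: 0.0237
gripper_force: 51.0
```

```bash
sed -i 's/q\["tau"\].round(3)/q["tau"][6].round(4)/' st.py; python3 st.py 12
```

```text
t 22.07 F [ 0.2 -0.8 -2.3] Mz [-0.132 -0.128  0.03 ] tip z 0.0342 xy [ 0.4867 -0.0589] j7 -2.42
row [-0.0002  0.0004  0.    ] turn -0.6462 | head now -0.8051 tcp [ 0.4867 -0.0589  0.1498] n rows 9
mean F [ 0.4  -0.09 -1.79] M [-0.098 -0.13   0.033] sd 0.013 tau7 -0.0297 head -0.8039
```

Request:
play_rows:
  commands:
    - [[1,0,0,0,0.01],[1,0,0,0,0.02],[1,0,0,0,0.03],[1,0,0,0,0.04],[1,0,0,0,0.05],[1,0,0,0,0.05]]

```text
clock: 23.17
tcp_pos: [0.4867, -0.0589, 0.1498]
orientation: [2.84, -1.343, 0.0]
contact_force: [0.4, -0.5, -1.9]
grip_width: 0.0232
gripper_force: 51.0
```

```bash
python3 st.py 12
```

```text
t 23.17 F [ 0.4 -0.5 -1.9] Mz [-0.168 -0.07   0.017] tip z 0.0342 xy [ 0.4867 -0.0589] j7 -2.49
row [-0.0002  0.0004  0.    ] turn -0.6963 | head now -0.8837 tcp [ 0.4867 -0.0589  0.1498] n rows 9
mean F [ 0.37 -0.67 -1.65] M [-0.21  -0.074  0.041] sd 0.025 tau7 -0.0299 head -0.8824
```

Request:
play_rows:
  commands:
    - [[1,0,0,0,0.01],[1,0,0,0,0.02],[1,0,0,0,0.03],[1,0,0,0,0.04],[1,0,0,0,0.04]]

```text
clock: 24.18
tcp_pos: [0.4867, -0.0589, 0.1498]
orientation: [2.796, -1.432, 0.0]
contact_force: [-0.5, -1.6, -2.0]
grip_width: 0.0235
gripper_force: 51.0
```

```bash
python3 st.py 10
```

```text
t 24.18 F [-0.5 -1.6 -2. ] Mz [-0.301 -0.044  0.006] tip z 0.0342 xy [ 0.4867 -0.0589] j7 -2.55
row [-0.0001  0.0006  0.    ] turn -0.7362 | head now -0.9465 tcp [ 0.4867 -0.0589  0.1498] n rows 10
mean F [-0.09 -0.86 -1.3 ] M [-0.282 -0.015  0.027] sd 0.018 tau7 -0.0299 head -0.9452
```

Request:
play_rows:
  commands:
    - [[1,0,0,0,0.01],[1,0,0,0,0.02],[1,0,0,0,0.03],[1,0,0,0,0.04],[1,0,0,0,0.04]]

```text
clock: 25.1
tcp_pos: [0.4867, -0.0589, 0.1498]
orientation: [2.75, -1.519, -0.0]
contact_force: [0.6, -0.7, -1.8]
grip_width: 0.024
gripper_force: 51.0
```

```bash
python3 st.py 10
```

```text
t 25.1 F [ 0.6 -0.7 -1.8] Mz [-0.289  0.067  0.039] tip z 0.0342 xy [ 0.4867 -0.0589] j7 -2.61
row [-0.      0.0004  0.    ] turn -0.7762 | head now -1.0093 tcp [ 0.4867 -0.0589  0.1498] n rows 10
mean F [-0.02 -1.15 -1.54] M [-0.345  0.054  0.037] sd 0.027 tau7 -0.03 head -1.0081
```

Request:
play_rows:
  commands:
    - [[1,0,0,0,0.01],[1,0,0,0,0.02],[1,0,0,0,0.03],[1,0,0,0,0.035],[1,0,0,0,0.035]]

```text
clock: 26.02
tcp_pos: [0.4867, -0.0588, 0.1498]
orientation: [2.708, -1.593, -0.0]
contact_force: [0.4, -1.1, -1.7]
grip_width: 0.0239
gripper_force: 51.0
```

```bash
python3 st.py 10
```

```text
t 26.02 F [ 0.4 -1.1 -1.7] Mz [-0.436  0.1    0.052] tip z 0.0342 xy [ 0.4867 -0.0588] j7 -2.66
row [0.0001 0.0004 0.    ] turn -0.8109 | head now -1.0637 tcp [ 0.4867 -0.0588  0.1498] n rows 11
mean F [-0.46 -1.39 -1.14] M [-0.395  0.124  0.027] sd 0.037 tau7 -0.0304 head -1.063
```

Request:
play_rows:
  commands:
    - [[1,0,0,0,0.01],[1,0,0,0,0.02],[1,0,0,0,0.03],[1,0,0,0,0.03]]

```text
clock: 26.85
tcp_pos: [0.4867, -0.0589, 0.1497]
orientation: [2.669, -1.657, -0.0]
contact_force: [-0.1, -2.3, -2.0]
grip_width: 0.0233
gripper_force: 51.0
```

```bash
python3 st.py 8
```

```text
t 26.85 F [-0.1 -2.3 -2. ] Mz [-0.446  0.14   0.006] tip z 0.0341 xy [ 0.4867 -0.0589] j7 -2.71
row [-0.      0.0004  0.    ] turn -0.8413 | head now -1.1116 tcp [ 0.4867 -0.0589  0.1497] n rows 11
mean F [-0.37 -1.47 -1.59] M [-0.451  0.188  0.026] sd 0.033 tau7 -0.0302 head -1.1102
```

Request:
play_rows:
  commands:
    - [[1,0,0,0,0.01],[1,0,0,0,0.02],[1,0,0,0,0.03],[1,0,0,0,0.03]]

```text
clock: 27.58
tcp_pos: [0.4867, -0.0589, 0.1497]
orientation: [2.629, -1.72, -0.0]
contact_force: [-0.1, -2.2, -1.9]
grip_width: 0.0234
gripper_force: 51.0
```

```bash
python3 st.py 8
```

```text
t 27.58 F [-0.1 -2.2 -1.9] Mz [-0.409  0.248  0.061] tip z 0.0341 xy [ 0.4867 -0.0589] j7 -2.75
row [-0.0001  0.0003  0.    ] turn -0.8713 | head now -1.1587 tcp [ 0.4867 -0.0589  0.1497] n rows 11
mean F [-0.67 -1.61 -1.18] M [-0.498  0.235  0.021] sd 0.029 tau7 -0.0345 head -1.1573
```

Request:
play_rows:
  commands:
    - [[1,0,0,0,0.01],[1,0,0,0,0.02],[1,0,0,0,0.02]]

```text
clock: 28.23
tcp_pos: [0.4867, -0.0589, 0.1498]
orientation: [2.602, -1.761, 0.0]
contact_force: [-0.4, -1.4, -1.6]
grip_width: 0.0235
gripper_force: 51.0
```

```bash
python3 st.py 8
```

```text
t 28.23 F [-0.4 -1.4 -1.6] Mz [-0.523  0.273  0.026] tip z 0.0342 xy [ 0.4867 -0.0589] j7 -2.78
row [-0.      0.0004  0.    ] turn -0.8913 | head now -1.1901 tcp [ 0.4867 -0.0589  0.1498] n rows 12
mean F [-1.01 -1.95 -1.66] M [-0.522  0.281  0.041] sd 0.016 tau7 -0.045 head -1.1887
```

Request:
play_rows:
  commands:
    - [[1,0,0,0,0.01],[1,0,0,0,0.015],[1,0,0,0,0.015]]

```text
clock: 28.88
tcp_pos: [0.4867, -0.0589, 0.1498]
orientation: [2.581, -1.791, -0.0]
contact_force: [-0.6, -1.4, -1.8]
grip_width: 0.0234
gripper_force: 51.0
```

```bash
python3 st.py 4
```

```text
t 28.88 F [-0.6 -1.4 -1.8] Mz [-0.529  0.305  0.058] tip z 0.0342 xy [ 0.4867 -0.0589] j7 -2.8
row [-0.      0.0004  0.    ] turn -0.906 | head now -1.2131 tcp [ 0.4867 -0.0589  0.1498] n rows 12
mean F [-0.99 -1.34 -1.79] M [-0.548  0.273  0.065] sd 0.025 tau7 -0.0551 head -1.2123
```

Torque rises at the expected rate past tight (0.055 N m). I ease back within the slot play, lift out, and return to the rack.

Request:
play_rows:
  commands:
    - [[1,0,0,0,-0.03],[1,0,0,0,-0.07],[1,0,0,-0.01,-0.08],[1,0,0,-0.03,-0.08],[1,0,0,-0.08,-0.08],[1,0,0,-0.2,-0.08],[1,0,0,-0.35,-0.15],[1,0,0,-0.38,-0.22],[1,0,0,-0.38,-0.3],[1,0,0,-0.38,-0.37],[1,0,0,-0.38,-0.44],[1,0,0,-0.38,-0.5]]

```text
clock: 30.08
tcp_pos: [0.4872, -0.0585, 0.2271]
orientation: [-3.071, 0.659, -0.003]
contact_force: [0.6, 0.6, -1.9]
grip_width: 0.0236
gripper_force: 51.0
```

Request:
play_rows:
  commands:
    - [[1,0,0,0,-0.07],[1,0,0,0,-0.14],[1,0,0,0,-0.21],[1,0,0,0,-0.28],[1,0,0,0,-0.35],[1,0,0,0,-0.42],[1,0,0,0,-0.49],[1,0,0,0,-0.54],[1,0,0,0,-0.54]]

```text
clock: 30.83
tcp_pos: [0.4872, -0.0586, 0.2268]
orientation: [3.071, 0.659, 0.003]
contact_force: [0.0, 0.1, -2.3]
grip_width: 0.0239
gripper_force: 51.0
```

Run:
```python
from h import *
o=get_obs();print(o["clock"],o["contact_force"].round(2),o["moment"].round(3),o["grip_width"])
go((.5026,.2807,.224),.427)
```

```text
30.8333 [ 0.01  0.14 -2.26] [ 0.012 -0.019  0.01 ] 0.02393704880016035
row [ 0.7666 -1.5154  0.0147] turn -0.0026 | head now 0.423 tcp [ 0.4872 -0.0586  0.2268] n rows 9
```

Request:
play_rows:
  commands:
    - [[1,0.06,-0.12,0,0],[1,0.13,-0.25,0,0],[1,0.2,-0.4,0,0],[1,0.28,-0.55,0,0],[1,0.34,-0.68,0,0],[1,0.38,-0.76,0,0],[1,0.38,-0.76,0,0]]

```text
clock: 31.42
tcp_pos: [0.4939, 0.1166, 0.2268]
orientation: [-3.068, -0.661, -0.003]
contact_force: [-0.4, -0.2, -2.3]
grip_width: 0.0235
gripper_force: 51.0
```

Request:
play_rows:
  commands:
    - [[1,0.06,-0.12,0,0],[1,0.13,-0.25,0,0],[1,0.2,-0.4,0,0],[1,0.28,-0.55,0,0],[1,0.34,-0.68,0,0],[1,0.386,-0.755,0,0],[1,0.386,-0.755,0,0],[1,0.386,-0.755,0,0],[1,0.386,-0.755,0,0],[1,0.386,-0.755,0,0]]

```text
clock: 32.25
tcp_pos: [0.503, 0.2785, 0.2259]
orientation: [3.072, 0.652, -0.0]
contact_force: [0.4, -0.6, -1.7]
grip_width: 0.0237
gripper_force: 51.0
```

```bash
cat > rk.py <<'E'
from h import *
o=get_obs();print(o["clock"],o["contact_force"].round(2),o["moment"].round(3),o["grip_width"],"tip z",o["tcp_pos"][2]-.1156)
go((.5026,.2807,.1226),.427)
f=viewer.grab_frame("wrist");c=cam(f,o);save(f,"rk%d.png"%f["shot"]);p,M=frame(o);print("tip px nominal",proj(c,p+M@np.array([0,0,.1156])))
m=viewer.trace(f,"screwdriver")[0]["pixels"];vs=np.nonzero(m.any(1))[0]
for v in range(vs.min(),vs.min()+25,4): x=np.nonzero(m[v])[0]; print(v,x.min(),x.max(),end="; ")
E
python3 rk.py
```

```text
32.25 [ 0.37 -0.64 -1.66] [-0.028 -0.033 -0.012] 0.023702062175288946 tip z 0.11025895884839855
row [ 0.0028 -0.0116  0.5163] turn -0.0057 | head now 0.4181 tcp [0.503  0.2785 0.2259] n rows 3
tip px nominal [253.11225632 186.87727686]Traceback (most recent call last):
  File "rk.py", line 5, in <module>
    m=viewer.trace(f,"screwdriver")[0]["pixels"];vs=np.nonzero(m.any(1))[0]
      ~~~~~~~~~~~~~~~~~~~~~~~~~~~~~^^^
IndexError: list index out of range
```

Correct the residual offset first, descending only to just above the board.

Request:
play_rows:
  commands:
    - [[1,0.003,-0.012,0,-0.006],[1,0.003,-0.012,0.05,-0.006],[1,0.003,-0.012,0.09,-0.006],[1,0.003,-0.012,0.09,-0.006],[1,0.003,-0.012,0.09,-0.006]]

```text
clock: 32.77
tcp_pos: [0.5016, 0.2822, 0.2066]
orientation: [3.068, 0.671, -0.003]
contact_force: [0.2, 1.0, -1.3]
grip_width: 0.0234
gripper_force: 51.0
```

```bash
python3 rk.py
```

```text
32.7667 [ 0.2   0.99 -1.32] [-0.005  0.002  0.013] 0.023403856033182374 tip z 0.09099291273917583
row [0.0025 0.009  0.42  ] turn 0.0024 | head now 0.4307 tcp [0.5016 0.2822 0.2066] n rows 3
tip px nominal [253.1140141  186.88010236]
184 253 254; 188 252 256; 192 251 257; 196 250 258; 200 249 259; 204 248 260; 208 242 264;
```

Request:
play_rows:
  commands:
    - [[1,0.002,0.008,0,0],[1,0.002,0.008,0.01,0],[1,0.002,0.008,0.03,0],[1,0.002,0.008,0.05,0],[1,0.002,0.008,0.07,0],[1,0.002,0.008,0.09,0],[1,0.002,0.008,0.1,0]]

```text
clock: 33.45
tcp_pos: [0.5029, 0.2812, 0.1869]
orientation: [3.069, 0.671, -0.002]
contact_force: [-0.3, -0.0, -1.7]
grip_width: 0.0237
gripper_force: 51.0
```

```bash
python3 rk.py
```

```text
33.45 [-0.29 -0.   -1.71] [-0.051  0.03  -0.039] 0.023672669641496825 tip z 0.0712834729119201
row [-0.002   0.0019  0.3214] turn 0.0025 | head now 0.4309 tcp [0.5029 0.2812 0.1869] n rows 2
tip px nominal [253.11426231 186.87939065]
184 254 254; 188 252 255; 192 251 257; 196 249 258; 200 249 259; 204 247 260; 208 242 266;
```

Request:
play_rows:
  commands:
    - [[1,-0.002,0.001,0.04,0],[1,-0.002,0.001,0.08,0],[1,-0.002,0.001,0.12,0],[1,-0.002,0.001,0.16,0],[1,-0.002,0.001,0.2,0],[1,-0.002,0.001,0.24,0],[1,-0.002,0.001,0.28,0],[1,-0.002,0.001,0.3,0],[1,-0.002,0.001,0.31,0],[1,-0.002,0.001,0.315,0],[1,-0.002,0.001,0.315,0]]

```text
clock: 34.47
tcp_pos: [0.503, 0.2812, 0.1248]
orientation: [-3.069, -0.671, -0.0]
contact_force: [-0.1, -0.6, -2.6]
grip_width: 0.0234
gripper_force: 51.0
```

```bash
python3 rk.py
```

```text
34.4667 [-0.1  -0.65 -2.64] [ 0.004 -0.01  -0.029] 0.0233926533685058 tip z 0.009162953654548264
row [-0.0028  0.0015  0.0108] turn 0.0024 | head now 0.4308 tcp [0.503  0.2812 0.1248] n rows 1
tip px nominal [253.1144806 186.87858  ]
204 250 254; 208 242 264; 212 238 269; 216 236 271; 220 236 272; 224 235 273; 228 234 274;
```

Request:
play_rows:
  commands:
    - [[1,-0.001,0.001,0.005,0],[1,-0.001,0.001,0.01,0],[1,-0.001,0.001,0.01,0],[0.4,-0.001,0.001,0.01,0],[0,-0.001,0.001,0.01,0],[-0.5,-0.001,0.001,0.01,0],[-1,-0.001,0.001,0.01,0],[-1,-0.001,0.001,0.01,0],[-1,-0.001,0.001,-0.1,0],[-1,-0.001,0.001,-0.25,0],[-1,-0.001,0.001,-0.4,0],[-1,-0.001,0.001,-0.48,0]]

```text
clock: 35.57
tcp_pos: [0.5038, 0.2818, 0.2243]
orientation: [-3.067, -0.671, -0.006]
contact_force: [-0.0, 0.1, -0.6]
grip_width: 0.0852
gripper_force: 0.0
```

Request:
play_rows:
  commands:
    - [[-1,0,0,-0.1,0],[-1,0,0,-0.2,0],[-1,0,0,-0.2,0],[-1,0,0,-0.2,0],[-1,0,0,-0.2,0],[-1,0,0,-0.2,0]]

```text
clock: 36.07
tcp_pos: [0.5023, 0.2804, 0.2595]
orientation: [3.068, 0.671, -0.003]
contact_force: [-1.0, -0.4, 0.5]
grip_width: 0.0855
gripper_force: 0.0
```

Run:
```python
from fit import *
o=get_obs();print(o["clock"],o["tcp_pos"],o["contact_force"].round(2),o["grip_width"])
f=viewer.grab_frame("wrist");c=cam(f,o);save(f,"end.png");d=viewer.trace(f,"screwdriver")[0];m=d["pixels"];print(d["score"],d["rect"],m.sum())
for z in (.005,.007,.010,.02): print(z,round(max(iou(c,m,.5032+dx,.281+dy,.425,z) for dx in np.arange(-.004,.0041,.001) for dy in np.arange(-.003,.0031,.001)),3))
for n in ("side","top"):
    f=viewer.grab_frame(n); save(f,"end_"+n+".png"); d=viewer.trace(f,"screwdriver")
    c=cam(f); print(n,[(e["score"],e["rect"],iou(c,e["pixels"],.5032,.281,.425,.007)) for e in d[:1]])
    for t in ("smoothing_plane","pencil","screw_tin","bevel_chisel"):
        e=viewer.trace(f,t)[:1]; print(t,[(round(q["score"],2),np.round(q["rect"])) for q in e])
```

```text
36.0667 [0.50225003 0.28037419 0.25954269] [-1.01 -0.36  0.49] 0.08547199735441506
0.76 [240.5, 157.8, 270.2, 214.3] 1166
0.005 0.92
0.007 0.926
0.01 0.914
0.02 0.872
side [(0.67, [164.5, 208.8, 180.5, 241.6], np.float64(0.8379141104294479))]
smoothing_plane [(0.88, array([198., 233., 265., 330.]))]
pencil [(0.62, array([178., 211., 183., 220.]))]
screw_tin [(0.87, array([281., 151., 299., 166.]))]
bevel_chisel [(0.55, array([330., 157., 338., 198.]))]
top [(0.52, [124.1, 171.0, 139.1, 187.0], np.float64(0.8818231441048034))]
smoothing_plane [(0.68, array([146., 224., 191., 253.]))]
pencil [(0.69, array([163., 126., 205., 161.]))]
screw_tin [(0.95, array([348., 150., 374., 180.]))]
bevel_chisel [(0.93, array([315., 213., 384., 259.]))]
```

Run:
```python
from h import *
f=viewer.grab_frame("top");c=cam(f)
a=np.array([np.cos(np.radians(80)),np.sin(np.radians(80))]);s=np.array([.4866,-.0589])
for n in ("top0.png","end_top.png"):
    g=cv2.imread("pics/"+n)
    for nm,rng,z in (("tail",range(-116,-88,2),.031),("front",range(66,96,2),.031)):
        P=[proj(c,(*(s+a*k/1e3+np.array([a[1],-a[0]])*q),z)) for k in rng for q in (-.008,0,.008)]
        v=cv2.remap(g,np.float32([p[0] for p in P]).reshape(1,-1),np.float32([p[1] for p in P]).reshape(1,-1),1)[0].astype(float)[:,0].reshape(-1,3).mean(1)
        print(n,nm,[(k,int(x)) for k,x in zip(rng,v)])
```

```text
top0.png tail [(-116, 60), (-114, 61), (-112, 76), (-110, 110), (-108, 159), (-106, 207), (-104, 230), (-102, 239), (-100, 242), (-98, 243), (-96, 244), (-94, 244), (-92, 243), (-90, 244)]
top0.png front [(66, 230), (68, 219), (70, 209), (72, 201), (74, 193), (76, 180), (78, 158), (80, 133), (82, 113), (84, 100), (86, 87), (88, 71), (90, 59), (92, 52), (94, 51)]
end_top.png tail [(-116, 65), (-114, 65), (-112, 65), (-110, 65), (-108, 64), (-106, 64), (-104, 67), (-102, 79), (-100, 110), (-98, 161), (-96, 208), (-94, 234), (-92, 244), (-90, 247)]
end_top.png front [(66, 248), (68, 248), (70, 247), (72, 247), (74, 244), (76, 238), (78, 229), (80, 220), (82, 212), (84, 203), (86, 183), (88, 149), (90, 110), (92, 79), (94, 65)]
```

The tail has moved 10 mm and now sits at −98 mm from the screw, which is where it should be with the edge on the stop. The driver stands in its hole and the other tools are where they were.

```bash
python3 -c "
from bench import r; print(r.hand_in())"
```

```text
the job is handed in; nothing more can be done
None
```

The iron is against the end stop, the cap-iron screw is turned just tight (about 0.055 N m), the screwdriver stands in its rack hole, the other tools look unmoved in the camera views, and the job is handed in; `hand_in()` returned no verdict.

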